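Load the leaning charger in bay order

ROBOT

A 6-joint arm with a two-finger parallel gripper is mounted at the origin on the work surface. World frame = base frame: x ahead of the robot, y to its left, z up, the work surface at z = 0. Lengths are in m, angles in degrees, forces in N, time in s.
With the tool pointing down it reaches from about 0.3 to 0.75 m from the base axis. Payload 8.5 kg.
Tool frame: the origin (TCP) lies midway between the tips of the shut fingers; the grasp point (between the pads) lies 19 mm behind it; z points along the fingers, y is the line along which they close (so a half turn about z gives the same grasp; the last joint's range is limited). The gripper opens to 85 mm and grips with 20 to 120 N. Pads are 22 mm wide; open, the fingers measure 114 mm over their backs; the gripper's body (76 mm by 85 mm) begins 54 mm behind the grasp point. The pads swing forward as they close: fully open they stand 13 mm farther back than shut.
Start: joints at [60.373, 21.807, 74.336, -0, 83.858, -12.336], TCP at [0.163, 0.525, 0.231] pointing down, gripper open.
Joint ranges: [-178.18, 178.18], [-50.72, 133.34], [12.68, 142.11], [-81.47, 261.47], [9.98, 163.14], [-165.26, 165.26]. Speed limits (degrees/s): [136.94, 136.94, 180, 180, 180, 180].

INTERFACE

Orientations are given as a 3x3 rotation matrix whose columns are the frame's x, y, z axes.
In Python, from rig import env gives the robot as it stands. The module is installed in compiled form; this text tells all that it offers.
- The arm moves only by the tool jog_arm, never from a script. Its argument "targets" is a list of rows, each a list of 6 numbers: the shift along the tool's x, y, z in cm, then the turn, a rotation vector about the tool's x, y, z in degrees. A call has 1 to 8 rows; each row is the pose to reach, as a shift and turn from the pose commanded when the call began, along the tool's axes at that moment; what a row does not reach only later rows make up. A row lasts 1/12 s, in which the tool goes at most 41.7 mm and 7.16 degrees, less where a joint would pass 70% of its speed; a pose out of reach is approached as far as the arm can. A call with a gripper value outside its range is refused whole. "hand" is the opening, from 0 (shut) to 1 (fully open), set as the call begins (left out, the last holds). The fingers move at their own pace and stop on an object; "newtons" is the grip in N (left out, the last holds). Time passes only in rows, so rows that repeat a pose let the fingers close. It gives the time, the measured TCP pose, the force, the opening and the grip force at its end, in the units of the state.
- env.observe(): the state, without advancing time (a new reading comes with each control period).
- env.get_image(name): name is "scene" or "side" or "wrist"; returns a dict with "frame" (480x640x3 uint8, red, green, blue), "depth" (480x640 float32, m along the optical axis (not along the pixel's ray), 0 where there is no reading), "fovy" (degrees; the focal length in pixels is half the picture's height over the tangent of half this angle, whatever the lens; pixels are square), "cx", "cy" (the principal point, pixels), "cam_to_world" (4x4, takes a point from camera to world coordinates). Camera axes: x right, y down, z forward; pixel columns grow to the right and rows downward; lengths in m; the calibration is good to about 2 mm. A picture is of the moment at which its call begins.
- env.close_job(): hands the job in; it is judged then, once.
Trained networks look in the newest picture that a camera, given by its name, has taken for a name from the list of things; names that differ only in an ending like _2 or _b are one class to them, and where a whole thing is asked for, a point or a joint stands for the part that bears it (a point fixed in the world has none). Each returns a list of dicts, best first, with "score" (0 to 1); they miss things now and then, are a little off and sometimes report something else, mostly with a low value. They report only what shows in the picture. A call takes as long as a camera call. They do not tell look-alikes from the thing itself.
- env.regions_of(camera, target): "pixels" (480x640 bool, what is visible of it) and "point" ([row, column] in pixels, amid what is visible of it).
The state is a dict: "time_s": time; "q": joint angles; "qvel": joint speeds; "joint_efforts": joint torques, N m; "position": TCP position; "tool_rot": TCP orientation; "ft_force": force on the tool from outside, world axes, zero at the start; "wrist_torque": the same for the moment, N m; "grip_width": finger opening in m; "gripper_force": force on a finger pad.
Only numpy, scipy, OpenCV 4.12 (cv2) and the standard library are available. Lean on these libraries where they do the work, as an engineer would, in place of code of your own. Each camera call takes 0.05 s, during which the arm holds its last target. There are 200 camera calls.

TASK

Load the three battery packs into the leaning three-bay charger, counting bays from the end block with the round dial: first the shortest pack into bay 1 beside the dial, then the middle one into bay 2, then the tallest into bay 3. Press each pack firmly, without ramming it, until its stiff contact plug is fully down before you load the next; let go of them all and leave everything else on the bench as it is.

Things in the scene. Friction and masses are not known exactly. Their poses are not given: they have to be found in the camera images.
- charger: Grey three-bay battery charger fixed on the bench, 270 mm long (own y), with its three pockets leaning 30 degrees towards its own -x (the robot's side); mouths at their highest edge 124 mm above the bench. Origin: on the bench under the middle bay's point; z up.
- dial_end: Grey block 130 x 50 x 70 mm at one end of the charger with a round black dial (42 mm wide, 22 mm high) on top; at the other end stands the same block without a dial. Either end may carry the dial; bay 1 is the one next to it, bay 2 is the middle one. Origin: centre of its underside.
- bay_a (a point): The +y end (charger y = +100 mm) bay of the charger. The point lies on the pocket's axis, 50 mm below the pocket's mouth measured along the axis. The pocket axis leans 30 degrees from vertical, its top towards the charger's own -x (the robot's side): the way in is (sin 30, 0, -cos 30) in the charger's frame. Mouth 61 mm (fore-aft) by 44 mm (along charger y); bays are 100 mm apart.
- bay_b (a point): The middle bay of the charger. The point lies on the pocket's axis, 50 mm below the pocket's mouth measured along the axis. The pocket axis leans 30 degrees from vertical, its top towards the charger's own -x (the robot's side): the way in is (sin 30, 0, -cos 30) in the charger's frame. Mouth 61 mm (fore-aft) by 44 mm (along charger y); bays are 100 mm apart.
- bay_c (a point): The -y end (charger y = -100 mm) bay of the charger. The point lies on the pocket's axis, 50 mm below the pocket's mouth measured along the axis. The pocket axis leans 30 degrees from vertical, its top towards the charger's own -x (the robot's side): the way in is (sin 30, 0, -cos 30) in the charger's frame. Mouth 61 mm (fore-aft) by 44 mm (along charger y); bays are 100 mm apart.
- plug_a (a joint): Stiff contact plug in the bottom of the +y end bay, sliding along the pocket axis: 0 m up (starts at 0 to 0.002), 0.010 m down at its stop. Stays where left. About 13 N drives it, a pack's weight does not; the force rises sharply at the stop. Its stop's height varies from bay to bay, unmeasured: a seated pack's underside ends 3 mm below to 15 mm above the bay's point.
- plug_b (a joint): Stiff contact plug in the bottom of the middle bay, sliding along the pocket axis: 0 m up (starts at 0 to 0.002), 0.010 m down at its stop. Stays where left. About 13 N drives it, a pack's weight does not; the force rises sharply at the stop. Its stop's height varies from bay to bay, unmeasured: a seated pack's underside ends 3 mm below to 15 mm above the bay's point.
- plug_c (a joint): Stiff contact plug in the bottom of the -y end bay, sliding along the pocket axis: 0 m up (starts at 0 to 0.002), 0.010 m down at its stop. Stays where left. About 13 N drives it, a pack's weight does not; the force rises sharply at the stop. Its stop's height varies from bay to bay, unmeasured: a seated pack's underside ends 3 mm below to 15 mm above the bay's point.
- pack_short: The shortest of three dark upright battery packs: a plain block 56 mm (own x) by 40 mm (own y) by 110 mm tall (own z), about 0.25 kg, with a grey band near its top. Starts standing on the bench. Origin: centre of its underside, the end that goes into a bay. Either way round about its z fits. Grip it across the 40 mm, near the top.
- pack_mid: The middle of three dark upright battery packs: a plain block 56 mm (own x) by 40 mm (own y) by 135 mm tall (own z), about 0.25 kg, with a grey band near its top. Starts standing on the bench. Origin: centre of its underside, the end that goes into a bay. Either way round about its z fits. Grip it across the 40 mm, near the top.
- pack_tall: The tallest of three dark upright battery packs: a plain block 56 mm (own x) by 40 mm (own y) by 160 mm tall (own z), about 0.25 kg, with a grey band near its top. Starts standing on the bench. Origin: centre of its underside, the end that goes into a bay. Either way round about its z fits. Grip it across the 40 mm, near the top.
- anchor_jar: Clear screw jar, 60 mm across, 75 mm high, standing among the packs. Leave alone. Origin: centre of its underside.
- tape: Tape measure, 70 x 36 x 62 mm, standing near the packs. Leave alone. Origin: centre of its underside.
- screwdriver: Screwdriver lying to the left. Leave alone.
- hammer: Hammer lying to the far right. Leave alone.
- spanner: Spanner lying to the left. Leave alone.
- plug_box: Small cardboard box, 90 x 60 x 40 mm, to the right. Leave alone. Origin: centre of its underside.
- drill: Green drill lying to the left. Leave alone.
Things that resemble listed ones, but are neither listed nor needed, are in the scene too. What is shaped like the pack_mid but purple or red is not meant. Leave any green look-alike of the pack_tall alone.

How it is judged:
By the outcome, as a careful person would: the job done as asked, in the order asked, and still so for the second after the job is handed in, with the robot touching nothing.
It also fails if it takes over 72 s, if anything falls off the work surface, if the arm or the gripper's body presses on something with over 40 N, if the wrist force passes 120 N, or if a joint passes its speed limit or range.

## Working session

There is one attempt and no reset: what is moved stays moved. The work goes in short steps, Python scripts to look and compute and a tool call to move; the robot and the scene stay as the last step left them, time stands still between calls to the robot, and variables do not carry over. Pictures are saved under pics/ and viewed, at most 10 in all, crops included, and the job is handed in when it is done.

Besides the shell and the picture viewer there is one more tool, called after "Request:" as a command line: name --pt "numbers of a row" for each row, then --argument value for the rest. jog_arm: Moves the arm, as the interface text tells. Its arguments: {"type":"object","properties":{"targets":{"type":"array","items":{"type":"array","items":{"type":"number"}}},"hand":{"type":"number"},"newtons":{"type":"number"}},"required":["targets"]}

```bash
mkdir -p pics
cat > h.py <<'E'
import numpy as np, cv2
from rig import env
def grab(n):
    d=env.get_image(n); f=240/np.tan(np.radians(d['fovy']/2))
    D=d['depth']; v,u=np.mgrid[:480,:640]
    P=np.stack([(u-d['cx'])/f*D,(v-d['cy'])/f*D,D],-1)
    T=np.array(d['cam_to_world']); W=P@T[:3,:3].T+T[:3,3]; W[D==0]=np.nan
    return d,W
def save(d,n): cv2.imwrite('pics/'+n,d['frame'][:,:,::-1])
E
python3 - <<'E'
from h import *
s=env.observe(); print(s['time_s'],s['tool_rot'],s['ft_force'])
for c in ['scene','side']:
    d,W=grab(c); save(d,c+'0.png'); np.savez(c+'.npz',W=W,f=d['frame']); print(c,np.array(d['cam_to_world'])[:3,3])
    for t in ['pack_short','pack_mid','pack_tall','charger','dial_end']:
        for r in env.regions_of(c,t):
            p=W[r['pixels']]; p=p[~np.isnan(p[:,0])]
            if len(p): print(c,t,round(r['score'],2),np.round(r['point']),len(p),np.percentile(p,[2,50,98],axis=0).round(3).tolist())
E
```

```text
0.0 [[-9.54804836e-01  2.97232506e-01 -7.49894434e-04]
 [ 2.97233268e-01  9.54804012e-01 -1.29699754e-03]
 [ 3.30492384e-04 -1.46127310e-03 -9.99998878e-01]] [ 0.83778334 -0.24560407  0.13291265]
scene [1.23038631 0.24197309 0.84904179]
scene pack_short 0.59 [192. 200.] 304 [[0.439, -0.349, 0.084], [0.472, -0.324, 0.11], [0.501, -0.304, 0.113]]
scene pack_mid 0.85 [192. 301.] 849 [[0.362, -0.138, 0.006], [0.395, -0.094, 0.105], [0.412, -0.075, 0.137]]
scene pack_mid 0.77 [222. 332.] 1128 [[0.421, -0.012, 0.001], [0.471, 0.014, 0.09], [0.476, 0.03, 0.137]]
scene pack_mid 0.59 [224. 282.] 1103 [[0.455, -0.114, 0.007], [0.504, -0.09, 0.092], [0.509, -0.076, 0.137]]
scene pack_mid 0.25 [258. 101.] 1242 [[0.503, -0.544, 0.008], [0.679, -0.504, 0.024], [0.75, -0.465, 0.029]]
scene pack_tall 0.88 [228. 210.] 1464 [[0.544, -0.272, 0.009], [0.581, -0.238, 0.111], [0.597, -0.232, 0.162]]
scene pack_tall 0.75 [260. 194.] 1676 [[0.643, -0.256, 0.006], [0.691, -0.226, 0.107], [0.701, -0.214, 0.162]]
scene charger 0.63 [296. 346.] 9281 [[0.56, -0.029, 0.006], [0.655, 0.1, 0.076], [0.706, 0.227, 0.
[... 524 characters left out ...]
0.12, 0.007], [0.461, -0.111, 0.09], [0.503, -0.08, 0.137]]
side pack_mid 0.65 [257. 316.] 1191 [[0.416, -0.012, 0.008], [0.431, -0.006, 0.095], [0.469, 0.027, 0.137]]
side pack_tall 0.64 [292. 432.] 1462 [[0.537, -0.275, 0.016], [0.547, -0.264, 0.111], [0.588, -0.234, 0.162]]
side pack_tall 0.6 [258. 455.] 975 [[0.638, -0.263, 0.012], [0.648, -0.253, 0.126], [0.695, -0.223, 0.162]]
side charger 0.62 [218. 336.] 4697 [[0.535, -0.045, 0.002], [0.594, 0.086, 0.081], [0.695, 0.219, 0.123]]
side dial_end 0.7 [248. 393.] 1397 [[0.585, -0.101, 0.001], [0.631, -0.081, 0.065], [0.713, -0.046, 0.093]]
side dial_end 0.63 [213. 338.] 87 [[0.602, 0.089, 0.057], [0.616, 0.1, 0.072], [0.633, 0.11, 0.083]]
```

View pics/scene0.png

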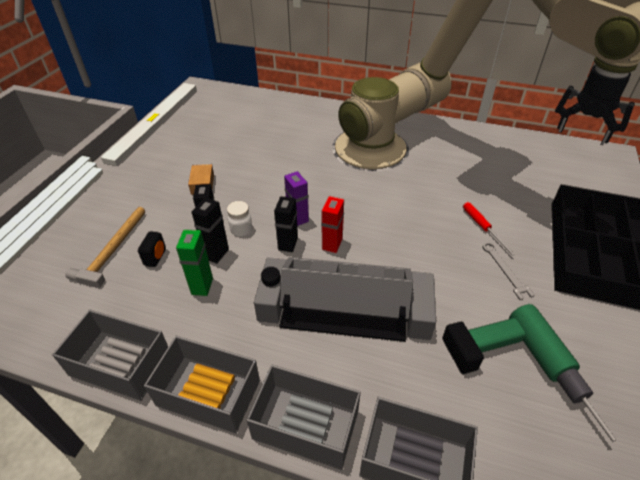

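View pics/side0.png

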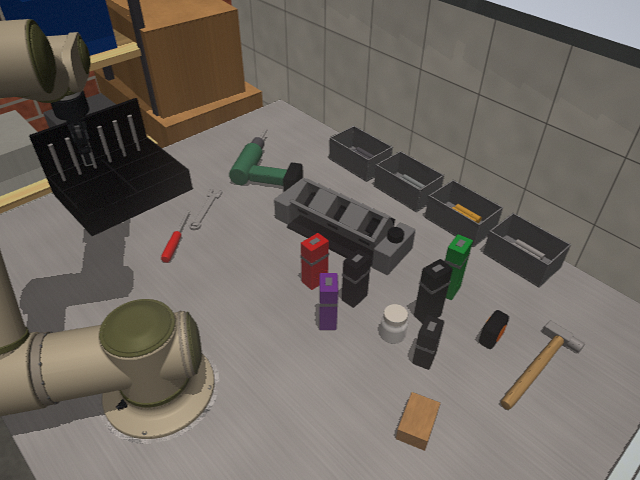

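Scene picture: the dial is at (270,275), on the charger's right (-y) end, so bay 1 = bay_c. The black packs are mid at (287,224), tall at (210,228) and short at (203,195). The jar is at (238,215), and the purple, red and green ones are look-alikes. The side picture agrees: the dial is at (396,235), and the mouths are at (307,195), (340,210) and (373,222).

Run:
```python
import numpy as np, cv2
S={c:np.load(c+'.npz') for c in ['scene','side']}
def rect(q): 
    r=cv2.minAreaRect((q*1000).astype(np.float32)); return np.round(r[0],1),np.round(r[1],1),round(r[2],1)
for n,h,x,y in [('short',.11,.47,-.325),('mid',.135,.482,-.097),('tall',.16,.567,-.253),('purple',.135,.383,-.107),('red',.135,.445,.01),('green',.16,.667,-.238)]:
    A=[]
    for c,s in S.items():
        W=s['W']; m=(abs(W[...,2]-h)<.005)&(np.hypot(W[...,0]-x,W[...,1]-y)<.05)
        q=W[m]; A.append(q[:,:2]); print(n,c,len(q),q[:,2].mean().round(4),*rect(q[:,:2]))
    print('  both',*rect(np.vstack(A)))
for n,zr,x,y,r in [('dialblk',(.065,.074),.65,-.07,.1),('othblk',(.065,.074),.65,.25,.1),('dial',(.088,.096),.62,-.08,.06),('jar',(.06,.08),.44,-.19,.06),('ridge',(.116,.128),.6,.1,.3),('all',(.02,.13),.63,.09,.22)]:
    for c,s in S.items():
        W=s['W']; m=(W[...,2]>zr[0])&(W[...,2]<zr[1])&(np.hypot(W[...,0]-x,W[...,1]-y)<r)
        if n=='ridge': m&=(W[...,0]>.5)&(W[...,1]>-.05)
        if n=='all': m&=(W[...,0]>.53)
        q=W[m]
        if len(q)>5: print(n,c,len(q),q[:,2].mean().round(4),q[:,2].max().round(4),*rect(q[:,:2]),q.mean(0).round(3))
im=S['side']['f'][160:290,250:440][:,:,::-1]; cv2.imwrite('pics/c1.png',cv2.resize(im,None,fx=4,fy=4))
```

```text
short scene 238 0.1103 [ 469.6 -325.7] [57.1 40.6] 25.0
short side 423 0.1097 [ 467.6 -325.5] [59.5 40.3] 21.8
  both [ 468.1 -325.3] [59.6 42.5] 25.0
mid scene 293 0.1351 [480.5 -97.3] [56.  40.3] 5.4
mid side 320 0.1345 [478.3 -97.7] [57.9 41.2] 6.5
  both [478.8 -97.1] [59.1 41.2] 4.8
tall scene 322 0.1602 [ 567.5 -253.5] [40.  58.4] 80.9
tall side 356 0.1593 [ 567.2 -253.7] [41.8 59.8] 82.5
  both [ 567.2 -253.7] [41.8 59.8] 82.5
purple scene 248 0.135 [ 382.  -107.3] [57.1 41.4] 47.6
purple side 362 0.1346 [ 381.4 -106.7] [59.8 38.9] 47.5
  both [ 382.  -107.2] [59.8 41.4] 47.1
red scene 290 0.1349 [445.5   9.7] [39.6 59. ] 89.1
red side 296 0.1344 [444.1   9.6] [44.  58.4] 87.8
  both [445.   9.] [59.5 43.8] 0.7
green scene 389 0.1601 [ 669.9 -238.3] [58.5 40.9] 12.3
green side 307 0.1594 [ 667.4 -238.7] [58.8 40.5] 14.1
  both [ 668.6 -238.6] [60.8 41.5] 12.9
dialblk scene 861 0.07 0.074 [647.3 -36.8] [132.  112.7] 12.2 [ 0.668 -0.052  0.07 ]
dialblk side 595 0.0695 0.074 [645.2 -36.5] [132.9 114.6] 11.5 [ 0.639 -0.061  0.069]
othblk scene 1184 0.0696 0.074 [610.  213.1] [110.1 136.6] 8.0 [0.614 0.246 0.07 ]
othblk side 250 0.0696 0.0738 [605.4 237.4] [105.3  87.5] 9.9 [0.591 0.248 0.07 ]
dial scene 258 0.092 0.0958 [633.2 -51.4] [41.8 89.2] 50.6 [ 0.65  -0.063  0.092]
dial side 201 0.0917 0.096 [635.2 -49.1] [50.3 86.5] 53.9 [ 0.641 -0.06   0.092]
jar scene 200 0.0734 0.0791 [ 461.9 -226.4] [53.9 34. ] 26.5 [ 0.466 -0.225  0.073]
jar side 282 0.0735 0.0795 [ 461.4 -226.6] [54.2 35.1] 24.7 [ 0.458 -0.229  0.074]
ridge scene 792 0.12 0.126 [628.9  94.3] [ 23.6 268.9] 10.6 [0.632 0.096 0.12 ]
ridge side 408 0.1199 0.1271 [624.9  93.8] [ 22.8 270.8] 10.1 [0.628 0.088 0.12 ]
all scene 10161 0.0797 0.126 [702.1 107.7] [291.4 376.7] 10.4 [0.649 0.101 0.08 ]
all side 5603 0.0772 0.1271 [699.1 117.2] [294.3 399.1] 10.2 [0.625 0.062 0.077]
```

View pics/c1.png

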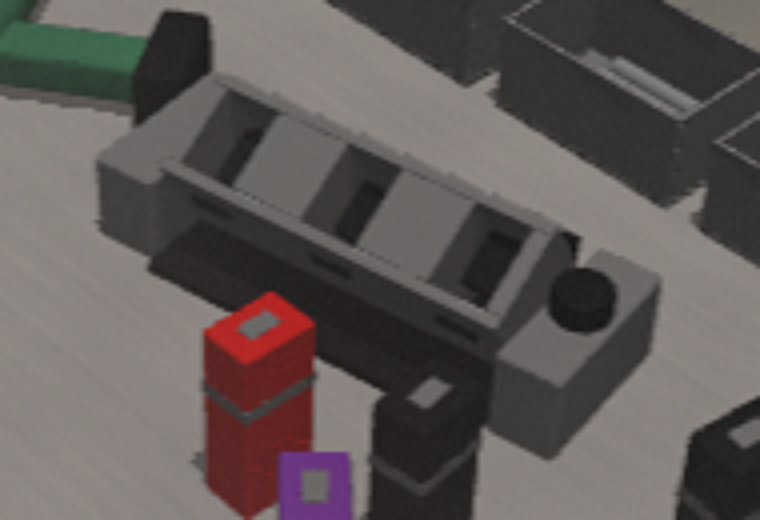

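The crop shows the three open mouths at crop pixels (230,140), (350,200) and (490,265), with the dial beside the last one. Next I'll fit the charger's frame from the depth data.

```bash
cat >> h.py <<'E'
from scipy.optimize import least_squares
def frame(psi):
    c,s=np.cos(psi),np.sin(psi); X=np.array([c,s,0]);Y=np.array([-s,c,0]);Z=np.array([0,0,1.])
    r=np.radians(30); U=X*np.cos(r)+Z*np.sin(r); N=-X*np.sin(r)+Z*np.cos(r)
    return X,Y,U,N
def charger(W,psi0=np.radians(10.3)):
    Q=W[(W[...,2]>.085)&(W[...,2]<.13)&(W[...,0]>.5)&(W[...,0]<.72)&(W[...,1]>-.06)&(W[...,1]<.25)]
    X,Y,U,N=frame(psi0); w=Q@N
    h,e=np.histogram(w,bins=np.arange(w.min(),w.max()+.002,.002)); k=h.argmax(); w0=e[k]+.001
    q=Q[abs(w-w0)<.004]
    r=least_squares(lambda p:(q@frame(p[0])[3]-p[1]),[psi0,w0],loss='soft_l1',f_scale=.001)
    return r.x,Q,len(q)
E
python3 - <<'E'
from h import *
for c in ['scene','side']:
    S=np.load(c+'.npz'); (psi,w0),Q,n=charger(S['W']); print(c,np.degrees(psi),w0,n)
    for ps in [psi,np.radians(10.3)]:
        X,Y,U,N=frame(ps); q=Q[abs(Q@N-w0)<.003]; u,v=q@U,q@Y
        print(' ext u',np.percentile(u,[0,1,99,100]).round(4),'v',np.percentile(v,[0,1,99,100]).round(4),'zmax',q[:,2].max())
    h,e=np.histogram(v,bins=np.arange(v.min(),v.max(),.004)); print(dict(zip((e*1000).round().astype(int).tolist(),h.tolist())))
    for vv in np.arange(v.min()+.035,v.min()+.27,.1):
        pass
    h,e=np.histogram(u,bins=np.arange(u.min(),u.max(),.002)); print(dict(zip((e*1000).round().astype(int).tolist(),h.tolist())))
E
```

```text
scene 10.498120680261929 -0.21265211359418512 1261
 ext u [0.5376 0.5391 0.6176 0.6191] v [-0.1566 -0.1543  0.1112  0.1132] zmax 0.12599821819584267
 ext u [0.5376 0.539  0.6177 0.6195] v [-0.1545 -0.1521  0.1132  0.1152] zmax 0.12599821819584267
{-155: 22, -151: 26, -147: 25, -143: 19, -139: 8, -135: 6, -131: 8, -127: 9, -123: 9, -119: 9, -115: 7, -111: 10, -107: 9, -103: 11, -99: 20, -95: 30, -91: 27, -87: 24, -83: 25, -79: 25, -75: 26, -71: 25, -67: 25, -63: 25, -59: 23, -55: 24, -51: 25, -47: 26, -43: 14, -39: 9, -35: 9, -31: 7, -27: 10, -23: 9, -19: 11, -15: 10, -11: 9, -7: 9, -3: 9, 1: 22, 5: 25, 9: 26, 13: 24, 17: 26, 21: 27, 25: 24, 29: 26, 33: 26, 37: 25, 41: 22, 45: 26, 49: 26, 53: 26, 57: 18, 61: 11, 65: 10, 69: 10, 73: 9, 77: 10, 81: 12, 85: 11, 89: 9, 93: 11, 97: 6, 101: 30, 105: 26, 109: 25}
{538: 20, 540: 41, 542: 59, 544: 56, 546: 40, 548: 22, 550: 19, 552: 18, 554: 18, 556: 16, 558: 21, 560: 20, 562: 21, 564: 18, 566: 18, 568: 18, 570: 24, 572: 21, 574: 22, 576: 20, 578: 20, 580: 25, 582: 14, 584: 20, 586: 22, 588: 26, 590: 20, 592: 22, 594: 18, 596: 22, 598: 22, 600
[... 551 characters left out ...]
8, -55: 33, -51: 31, -47: 31, -43: 21, -39: 5, -35: 9, -31: 5, -27: 5, -23: 7, -19: 5, -15: 4, -11: 6, -7: 3, -3: 4, 1: 30, 5: 29, 9: 31, 13: 30, 17: 24, 21: 34, 25: 25, 29: 33, 33: 29, 37: 27, 41: 27, 45: 33, 49: 28, 53: 27, 57: 21, 61: 5, 65: 6, 69: 6, 73: 4, 77: 4, 81: 4, 85: 4, 89: 7, 93: 4, 97: 6, 101: 17, 105: 29, 109: 27, 113: 24}
{535: 13, 537: 19, 539: 33, 541: 47, 543: 41, 545: 26, 547: 30, 549: 33, 551: 31, 553: 28, 555: 24, 557: 36, 559: 28, 561: 26, 563: 29, 565: 32, 567: 31, 569: 25, 571: 30, 573: 29, 575: 26, 577: 23, 579: 24, 581: 27, 583: 31, 585: 29, 587: 28, 589: 28, 591: 33, 593: 31, 595: 31, 597: 28, 599: 32, 601: 33, 603: 33, 605: 43, 607: 51, 609: 47, 611: 48, 613: 38}
```

Request:
jog_arm --pt "0 0 0 0 0 0"

```text
time_s: 0.68
position: [0.1635, 0.5251, 0.2313]
tool_rot: [[-0.955, 0.297, 0.0], [0.297, 0.955, 0.0], [-0.0, 0.0, -1.0]]
ft_force: [0.1, 0.2, -0.1]
grip_width: 0.0855
gripper_force: 0.0
```

```bash
cat >> h.py <<'E'
from scipy.spatial.transform import Rotation as Ro
PSI=np.radians(10.48); UC,V0,W0=.5765,-.0211,-.2127
PK={'s':(.4686,-.3256,23.5,.070),'m':(.4793,-.0975,6.,.095),'t':(.5673,-.2536,-8.5,.120)}
BAY={'s':-.1,'m':0.,'t':.1}
def over(k,z):
    x,y,a,L=PK[k]; c,s=np.cos(np.radians(a)),np.sin(np.radians(a))
    return np.array([x,y,z]),np.array([[c,s,0],[s,-c,0],[0,0,-1.]])
def ins(k,d):
    X,Y,U,N=frame(PSI); return UC*U+(V0+BAY[k])*Y+(W0+d+PK[k][3])*N, np.stack([U,-Y,-N],1)
def row(p,R,p0,R0): return np.r_[R0.T@(p-p0)*100,Ro.from_matrix(R0.T@R).as_rotvec(degrees=True)].round(2).tolist()
def chain(*ps):
    s=env.observe(); c=(np.array(s['position']),np.array(s['tool_rot']))
    for p in ps: print(np.round(p[0],3),row(*p,*c)); c=p
E
python3 -c "
from h import *
chain(over('s',.28),over('s',.07),over('s',.33),ins('s',.12),ins('s',.02),ins('s',-.02))
for k in 'mt': print(k,ins(k,.02)[0],ins(k,.12)[0])
"
```

```text
[ 0.469 -0.326  0.28 ] [-54.42, -72.16, -4.87, 0.0, -0.0, 139.21]
[ 0.469 -0.326  0.07 ] [0.0, 0.0, 21.0, 0.0, 0.0, 0.0]
[ 0.469 -0.326  0.33 ] [0.0, 0.0, -26.0, 0.0, 0.0, 0.0]
[ 0.524 -0.026  0.269] [17.03, -25.24, 6.14, -3.41, 29.87, 12.72]
[ 0.573 -0.017  0.182] [0.0, 0.0, 10.0, 0.0, 0.0, 0.0]
[ 0.593 -0.013  0.147] [-0.0, -0.0, 4.0, 0.0, 0.0, 0.0]
m [0.54280819 0.07894963 0.20363932] [0.49364227 0.06985501 0.29024186]
t [0.51232748 0.17500782 0.22528995] [0.46316156 0.16591321 0.31189249]
```

```bash
cat >> h.py <<'E'
from scipy.spatial.transform import Slerp
def mid(a,b,n):
    S=Slerp([0,1],Ro.from_matrix(np.stack([a[1],b[1]])))
    return [(a[0]+(b[0]-a[0])*t,S(t).as_matrix()) for t in np.arange(1,n+1)/n]
def now(): s=env.observe(); return np.array(s['position']),np.array(s['tool_rot'])
E
python3 -c "
from h import *
chain(*mid(now(),over('s',.28),3))"
```

```text
[0.265 0.242 0.248] [-18.14, -24.05, -1.62, 0.0, -0.0, 46.4]
[ 0.367 -0.042  0.264] [-29.93, -3.45, -1.62, 0.0, -0.0, 46.4]
[ 0.469 -0.326  0.28 ] [-23.14, 19.3, -1.62, 0.0, -0.0, 46.4]
```

Request:
jog_arm --pt "-18.14 -24.05 -1.62 0 0 46.4" --pt "-18.14 -24.05 -1.62 0 0 46.4" --pt "-18.14 -24.05 -1.62 0 0 46.4" --pt "-18.14 -24.05 -1.62 0 0 46.4" --pt "-18.14 -24.05 -1.62 0 0 46.4" --pt "-18.14 -24.05 -1.62 0 0 46.4" --pt "-18.14 -24.05 -1.62 0 0 46.4" --pt "-18.14 -24.05 -1.62 0 0 46.4" --hand 0.8

```text
time_s: 1.35
position: [0.2663, 0.2379, 0.248]
tool_rot: [[-0.436, 0.9, 0.001], [0.9, 0.436, -0.001], [-0.001, 0.001, -1.0]]
ft_force: [1.2, 0.5, -0.1]
grip_width: 0.0682
gripper_force: 0.0
```

Request:
jog_arm --pt "-29.93 -3.45 -1.62 0 0 46.4" --pt "-29.93 -3.45 -1.62 0 0 46.4" --pt "-29.93 -3.45 -1.62 0 0 46.4" --pt "-29.93 -3.45 -1.62 0 0 46.4" --pt "-29.93 -3.45 -1.62 0 0 46.4" --pt "-29.93 -3.45 -1.62 0 0 46.4" --pt "-29.93 -3.45 -1.62 0 0 46.4" --pt "-29.93 -3.45 -1.62 0 0 46.4"

```text
time_s: 2.02
position: [0.3685, -0.0468, 0.264]
tool_rot: [[0.351, 0.936, 0.001], [0.936, -0.351, -0.002], [-0.001, 0.002, -1.0]]
ft_force: [-1.7, 0.9, 0.2]
grip_width: 0.0683
gripper_force: 0.0
```

Request:
jog_arm --pt "-23.14 19.3 -1.62 0 0 46.4" --pt "-23.14 19.3 -1.62 0 0 46.4" --pt "-23.14 19.3 -1.62 0 0 46.4" --pt "-23.14 19.3 -1.62 0 0 46.4" --pt "-23.14 19.3 -1.62 0 0 46.4" --pt "-23.14 19.3 -1.62 0 0 46.4" --pt "-23.14 19.3 -1.62 0 0 46.4" --pt "-23.14 19.3 -1.62 0 0 46.4"

```text
time_s: 2.68
position: [0.4696, -0.3303, 0.2788]
tool_rot: [[0.919, 0.394, -0.0], [0.394, -0.919, -0.001], [-0.001, 0.0, -1.0]]
ft_force: [-1.0, 0.6, -0.3]
grip_width: 0.0684
gripper_force: 0.0
```

```bash
python3 -c "
from h import *
d,W=grab('wrist'); save(d,'w1.png'); chain(over('s',.28)); print(env.observe()['q'])
m=(abs(W[...,2]-.11)<.005)&(np.hypot(W[...,0]-.4686,W[...,1]+.3256)<.05);q=W[m]
if len(q): print(len(q),q[:,2].mean(),cv2.minAreaRect((q[:,:2]*1000).astype(np.float32)))
"
```

```text
[ 0.469 -0.326  0.28 ] [0.08, -0.38, -0.14, -0.03, 0.03, -0.15]
[-4.68722058e+01  2.26686822e+01  6.51506734e+01 -2.21183588e-02
  9.22202658e+01  1.97748106e+01]
2584 0.10926949868759384 ((469.016845703125, -325.1465148925781), (56.17459487915039, 39.65728759765625), 21.62091636657715)
```

Request:
jog_arm --pt "0 0 0 0 0 0" --pt "0 0 0 0 0 0" --pt "0 0 0 0 0 0"

```text
time_s: 2.98
position: [0.4685, -0.324, 0.2804]
tool_rot: [[0.916, 0.401, 0.0], [0.401, -0.916, -0.0], [0.0, 0.0, -1.0]]
ft_force: [-0.3, -0.1, -0.8]
grip_width: 0.0682
gripper_force: 0.0
```

```bash
sed -i "s/'s':(.4686,-.3256,23.5,/'s':(.4689,-.3253,21.8,/" h.py; python3 -c "
from h import *
chain(over('s',.07),over('s',.33))"
```

```text
[ 0.469 -0.325  0.07 ] [-0.02, 0.13, 21.04, 0.0, -0.01, 1.82]
[ 0.469 -0.325  0.33 ] [0.0, 0.0, -26.0, 0.0, 0.0, 0.0]
```

Request:
jog_arm --pt "0 0 4 0 0 1.8" --pt "0 0 8 0 0 1.8" --pt "0 0 12 0 0 1.8" --pt "0 0 15 0 0 1.8" --pt "0 0 18 0 0 1.8" --pt "0 0 20 0 0 1.8" --pt "0 0 21 0 0 1.8" --pt "0 0 21 0 0 1.8"

```text
time_s: 3.65
position: [0.4682, -0.3242, 0.0688]
tool_rot: [[0.929, 0.371, -0.002], [0.371, -0.929, 0.002], [-0.001, -0.003, -1.0]]
ft_force: [-0.1, -0.1, -0.6]
grip_width: 0.0681
gripper_force: 0.0
```

Request:
jog_arm --pt "0 0 0 0 0 0" --pt "0 0 0 0 0 0" --pt "0 0 0 0 0 0" --pt "0 0 0 0 0 0" --pt "0 0 0 0 0 0" --pt "0 0 0 0 0 0" --hand 0 --newtons 80

```text
time_s: 4.15
position: [0.4693, -0.326, 0.0719]
tool_rot: [[0.929, 0.37, 0.002], [0.37, -0.929, -0.002], [0.001, 0.003, -1.0]]
ft_force: [0.0, 2.6, 7.5]
grip_width: 0.0393
gripper_force: 80.8
```

Request:
jog_arm --pt "0 0 -2 0 0 0" --pt "0 0 -6 0 0 0" --pt "0 0 -10 0 0 0" --pt "0 0 -14 0 0 0" --pt "0 0 -18 0 0 0" --pt "0 0 -22 0 0 0" --pt "0 0 -25 0 0 0" --pt "0 0 -26 0 0 0"

```text
time_s: 4.82
position: [0.469, -0.3258, 0.3361]
tool_rot: [[0.929, 0.37, 0.007], [0.37, -0.929, -0.007], [0.004, 0.009, -1.0]]
ft_force: [-0.4, -0.2, -2.0]
grip_width: 0.0391
gripper_force: 81.5
```

```bash
sed -i "s/21.8,.070/21.8,.0715/" h.py; python3 -c "
from h import *
print(env.observe()['position'])
chain(ins('s',.12));a=over('s',.33);chain(a,*mid(a,ins('s',.12),2),ins('s',.02))"
```

```text
[ 0.46897756 -0.32583884  0.33614386]
[ 0.523 -0.026  0.27 ] [16.11, -25.87, 6.45, -2.46, 29.65, 11.1]
[ 0.469 -0.325  0.33 ] [0.01, -0.06, 0.61, 0.51, -0.2, -0.08]
[ 0.496 -0.176  0.3  ] [8.08, -12.87, 3.01, -1.48, 14.95, 5.53]
[ 0.523 -0.026  0.27 ] [5.81, -13.64, 4.48, -1.48, 14.95, 5.53]
[ 0.573 -0.017  0.183] [-0.0, 0.0, 10.0, -0.0, 0.0, 0.0]
```

Request:
jog_arm --pt "16.13 -25.8 5.95 -2.9 29.85 11.1" --pt "16.13 -25.8 5.95 -2.9 29.85 11.1" --pt "16.13 -25.8 5.95 -2.9 29.85 11.1" --pt "16.13 -25.8 5.95 -2.9 29.85 11.1" --pt "16.13 -25.8 5.95 -2.9 29.85 11.1" --pt "16.13 -25.8 5.95 -2.9 29.85 11.1" --pt "16.13 -25.8 5.95 -2.9 29.85 11.1" --pt "16.13 -25.8 5.95 -2.9 29.85 11.1"

```text
time_s: 5.48
position: [0.5218, -0.0221, 0.2701]
tool_rot: [[0.852, 0.183, 0.49], [0.157, -0.983, 0.093], [0.499, -0.002, -0.867]]
ft_force: [0.4, -0.2, -2.5]
grip_width: 0.039
gripper_force: 82.0
```

Request:
jog_arm --pt "0 0 0 0 0 0" --pt "0 0 0 0 0 0" --pt "0 0 0 0 0 0" --pt "0 0 0 0 0 0"

```text
time_s: 5.82
position: [0.5231, -0.0273, 0.2708]
tool_rot: [[0.852, 0.179, 0.491], [0.155, -0.984, 0.09], [0.499, -0.001, -0.866]]
ft_force: [0.8, -0.8, -2.8]
grip_width: 0.0392
gripper_force: 82.0
```

```bash
cat >> h.py <<'E'
def held(k,lo=.004):
    "pack in hand: its extents across (x,y tool) and lower end along tool z, per camera"
    p,R=now()
    for c in ['scene','side']:
        d,W=grab(c); T=(W-p)@R; m=(abs(T[...,0])<.045)&(abs(T[...,1])<.035)&(T[...,2]>lo)&(T[...,2]<PK[k][3]+.012)
        q=T[m]; print(c,len(q),'x',np.percentile(q[:,0],[1,99]).round(4),'y',np.percentile(q[:,1],[1,99]).round(4),'z',np.percentile(q[:,2],99).round(4))
    return d
E
python3 -c "
from h import *
chain(ins('s',.12),ins('s',.02))
save(held('s'),'s1.png'); print(env.observe()['q'])"
```

```text
[ 0.523 -0.026  0.27 ] [-0.01, -0.09, 0.1, 0.07, 0.03, -0.18]
[ 0.573 -0.017  0.183] [-0.0, -0.0, 10.0, 0.0, 0.0, 0.0]
scene 749 x [-0.0234  0.0303] y [-0.0197  0.0197] z 0.0704
side 378 x [-0.0296  0.0247] y [-0.0193  0.021 ] z 0.0697
[-24.33691149   6.26937744  95.1187273   20.30243626  55.00217903
  47.16149655]
```

View pics/s1.png

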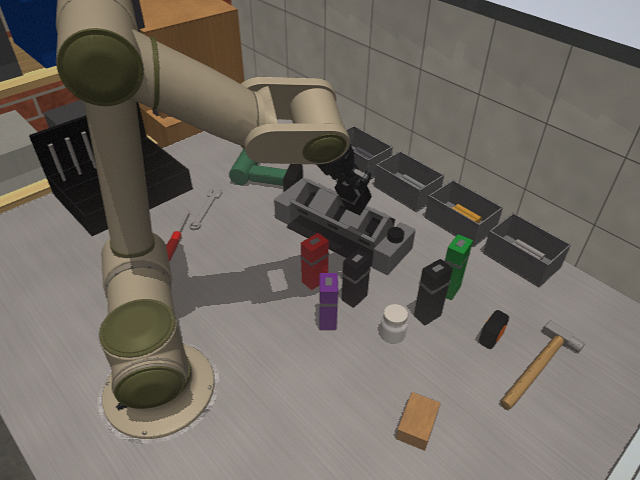

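The picture shows the short pack held at (355,190), tilted in line above bay 1. Its offset in the hand is under 1 mm.

Request:
jog_arm --pt "0 -0.05 4 0 0 0" --pt "0 -0.05 7 0 0 0" --pt "0 -0.05 9 0 0 0" --pt "0 -0.05 10 0 0 0" --pt "0 -0.05 11 0 0 0" --pt "0 -0.05 11.5 0 0 0" --pt "0 -0.05 11.5 0 0 0"

```text
time_s: 6.5
position: [0.5797, -0.0156, 0.1706]
tool_rot: [[0.853, 0.18, 0.491], [0.155, -0.984, 0.091], [0.499, -0.001, -0.867]]
ft_force: [-0.7, -0.7, -2.2]
grip_width: 0.0393
gripper_force: 81.9
```

Request:
jog_arm --pt "0 0 0.4 0 0 0" --pt "0 0 0.8 0 0 0" --pt "0 0 1.2 0 0 0" --pt "0 0 1.2 0 0 0"

```text
time_s: 6.83
position: [0.5854, -0.0142, 0.1601]
tool_rot: [[0.853, 0.18, 0.491], [0.155, -0.984, 0.091], [0.499, -0.001, -0.867]]
ft_force: [-0.9, -0.8, -3.1]
grip_width: 0.039
gripper_force: 81.9
```

Request:
jog_arm --pt "0 0 0.5 0 0 0" --pt "0 0 1.0 0 0 0" --pt "0 0 1.5 0 0 0" --pt "0 0 1.5 0 0 0"

```text
time_s: 7.17
position: [0.5928, -0.0127, 0.1463]
tool_rot: [[0.853, 0.18, 0.49], [0.155, -0.984, 0.091], [0.498, -0.002, -0.867]]
ft_force: [0.1, 0.6, -2.8]
grip_width: 0.039
gripper_force: 82.0
```

Request:
jog_arm --pt "0 0 0.25 0 0 0" --pt "0 0 0.5 0 0 0" --pt "0 0 0.5 0 0 0"

```text
time_s: 7.42
position: [0.5952, -0.0124, 0.1426]
tool_rot: [[0.853, 0.18, 0.49], [0.155, -0.984, 0.091], [0.499, -0.001, -0.867]]
ft_force: [-0.4, 0.2, -2.3]
grip_width: 0.0389
gripper_force: 82.0
```

Request:
jog_arm --pt "0 0 0.25 0 0 0" --pt "0 0 0.5 0 0 0" --pt "0 0 0.5 0 0 0"

```text
time_s: 7.67
position: [0.5977, -0.012, 0.139]
tool_rot: [[0.852, 0.18, 0.491], [0.155, -0.984, 0.091], [0.5, -0.001, -0.866]]
ft_force: [-1.4, 0.2, -0.7]
grip_width: 0.0394
gripper_force: 82.7
```

Request:
jog_arm --pt "0 0 0.2 0 0 0" --pt "0 0 0.4 0 0 0" --pt "0 0 0.4 0 0 0"

```text
time_s: 7.92
position: [0.5996, -0.0116, 0.1357]
tool_rot: [[0.852, 0.18, 0.491], [0.156, -0.984, 0.091], [0.5, -0.001, -0.866]]
ft_force: [-3.4, -0.9, 3.4]
grip_width: 0.0389
gripper_force: 83.2
```

Request:
jog_arm --pt "0 0 0.15 0 0 0" --pt "0 0 0.3 0 0 0" --pt "0 0 0.3 0 0 0"

```text
time_s: 8.17
position: [0.601, -0.0114, 0.1331]
tool_rot: [[0.852, 0.18, 0.491], [0.156, -0.984, 0.091], [0.5, -0.001, -0.866]]
ft_force: [-5.3, -0.6, 3.5]
grip_width: 0.0392
gripper_force: 83.4
```

Request:
jog_arm --pt "0 0 0.15 0 0 0" --pt "0 0 0.3 0 0 0" --pt "0 0 0.3 0 0 0"

```text
time_s: 8.42
position: [0.6015, -0.0112, 0.1328]
tool_rot: [[0.851, 0.181, 0.493], [0.157, -0.983, 0.09], [0.501, 0.001, -0.866]]
ft_force: [-29.5, -3.4, 31.5]
grip_width: 0.0393
gripper_force: 87.4
```

Request:
jog_arm --pt "0 0 0.15 0 0 0" --pt "0 0 0.3 0 0 0" --pt "0 0 0.3 0 0 0"

```text
time_s: 8.67
position: [0.6025, -0.0108, 0.133]
tool_rot: [[0.85, 0.181, 0.495], [0.157, -0.983, 0.09], [0.503, 0.002, -0.864]]
ft_force: [-51.8, -6.0, 58.3]
grip_width: 0.0391
gripper_force: 92.3
```

Request:
jog_arm --pt "0 0 -0.55 0 0 0" --pt "0 0 -0.55 0 0 0" --pt "0 0 -0.55 0 0 0"

```text
time_s: 8.92
position: [0.6014, -0.0115, 0.1328]
tool_rot: [[0.852, 0.18, 0.492], [0.155, -0.984, 0.09], [0.5, -0.0, -0.866]]
ft_force: [-13.4, -1.5, 15.6]
grip_width: 0.0394
gripper_force: 85.2
```

Request:
jog_arm --pt "0 0 0 0 0 0" --pt "0 0 0 0 0 0" --pt "0 0 0 0 0 0" --hand 0.75

```text
time_s: 9.17
position: [0.6016, -0.0113, 0.1318]
tool_rot: [[0.853, 0.18, 0.491], [0.155, -0.984, 0.091], [0.499, -0.001, -0.867]]
ft_force: [-0.0, 0.0, -0.5]
grip_width: 0.0637
gripper_force: 0.0
```

```bash
cat >> h.py <<'E'
def top(k,H):
    X,Y,U,N=frame(PSI)
    for c in ['scene','side']:
        d,W=grab(c); q=W.reshape(-1,3); u,v,w=q@U-UC,q@Y-V0-BAY[k],q@N-W0
        m=(abs(u)<.035)&(abs(v)<.024)&(w>.012)&(w<H+.01); u,v,w=u[m],v[m],w[m]
        print(c,m.sum(),'u',np.percentile(u,[1,99]).round(4),'v',np.percentile(v,[1,99]).round(4),'wtop',np.percentile(w,[90,97,99]).round(4))
    return d
E
python3 -c "
from h import *
X,Y,U,N=frame(PSI); p,R=now(); print('d',p@N-W0-.0715,p@U-UC,p@Y-V0+.1,env.observe()['ft_force'])
d=top('s',.08); save(d,'s2.png')"
```

```text
d -0.03942149113832723 -6.953727578862257e-05 0.0005598518041987632 [-0.01722905  0.04199423 -0.4719039 ]
scene 710 u [-0.0287  0.0243] v [-0.019   0.0201] wtop [0.0726 0.0749 0.0754]
side 328 u [-0.0348  0.0097] v [-0.0205  0.0201] wtop [0.0731 0.0746 0.0756]
```

Request:
jog_arm --pt "0 0 0 0 0 0" --pt "0 0 0 0 0 0" --pt "0 0 0 0 0 0" --pt "0 0 0 0 0 0" --hand 0

```text
time_s: 9.6
position: [0.6013, -0.0113, 0.1322]
tool_rot: [[0.853, 0.18, 0.491], [0.155, -0.984, 0.091], [0.499, -0.001, -0.867]]
ft_force: [-0.9, -0.6, 1.4]
grip_width: 0.0388
gripper_force: 80.0
```

Request:
jog_arm --pt "0 0 0.1 0 0 0" --pt "0 0 0.2 0 0 0" --pt "0 0 0.3 0 0 0" --pt "0 0 0.4 0 0 0" --pt "0 0 0.4 0 0 0"

```text
time_s: 10.02
position: [0.6032, -0.011, 0.1321]
tool_rot: [[0.85, 0.181, 0.494], [0.156, -0.984, 0.09], [0.503, 0.001, -0.865]]
ft_force: [-21.9, -2.4, 32.7]
grip_width: 0.0395
gripper_force: 84.3
```

Request:
jog_arm --pt "0 0 -0.4 0 0 0" --pt "0 0 -0.4 0 0 0"

```text
time_s: 10.18
position: [0.6014, -0.0114, 0.1332]
tool_rot: [[0.852, 0.18, 0.492], [0.155, -0.984, 0.09], [0.501, -0.0, -0.866]]
ft_force: [1.3, 0.5, 1.2]
grip_width: 0.0392
gripper_force: 80.4
```

Request:
jog_arm --pt "0 0 0 0 0 0" --pt "0 0 0 0 0 0" --pt "0 0 0 0 0 0" --hand 0.8

```text
time_s: 10.43
position: [0.6013, -0.0113, 0.1317]
tool_rot: [[0.853, 0.18, 0.49], [0.155, -0.984, 0.091], [0.498, -0.002, -0.867]]
ft_force: [0.7, 0.2, 0.2]
grip_width: 0.0685
gripper_force: 0.0
```

Request:
jog_arm --pt "0 0 -1 0 0 0" --pt "0 0 -3 0 0 0" --pt "0 0 -6 0 0 0" --pt "0 0 -10 0 0 0" --pt "0 0 -14 0 0 0" --pt "0 0 -16 0 0 0" --pt "0 0 -16 0 0 0"

```text
time_s: 11.02
position: [0.5223, -0.0264, 0.2757]
tool_rot: [[0.849, 0.179, 0.497], [0.156, -0.984, 0.087], [0.505, 0.004, -0.863]]
ft_force: [-0.0, -0.8, 0.8]
grip_width: 0.068
gripper_force: 0.0
```

```bash
python3 -c "
from h import *
top('s',.08); 
chain(over('m',.28),over('m',.095))"
```

```text
scene 712 u [-0.0301  0.0246] v [-0.0202  0.0196] wtop [0.0721 0.0744 0.0752]
side 522 u [-0.0347  0.0184] v [-0.0209  0.0198] wtop [0.0745 0.0768 0.0779]
[ 0.479 -0.098  0.28 ] [-4.35, 6.27, -3.53, -1.16, -29.97, 4.23]
[ 0.479 -0.098  0.095] [0.0, 0.0, 18.5, 0.0, 0.0, 0.0]
```

Request:
jog_arm --pt "-4.35 6.25 -3.5 -1.1 -29.8 4.3" --pt "-4.35 6.25 -3.5 -1.1 -29.8 4.3" --pt "-4.35 6.25 -3.5 -1.1 -29.8 4.3" --pt "-4.35 6.25 -3.5 -1.1 -29.8 4.3" --pt "-4.35 6.25 -3.5 -1.1 -29.8 4.3" --pt "-4.35 6.25 -3.5 -1.1 -29.8 4.3" --pt "-4.35 6.25 -3.5 -1.1 -29.8 4.3"

```text
time_s: 11.7
position: [0.48, -0.0968, 0.2776]
tool_rot: [[0.994, 0.105, -0.0], [0.105, -0.994, 0.004], [0.0, -0.004, -1.0]]
ft_force: [0.6, -0.9, -0.6]
grip_width: 0.0683
gripper_force: 0.0
```

```bash
cat >> h.py <<'E'
def topfit(k):
    X,Y,U,N=frame(PSI)
    for c in ['scene','side']:
        d,W=grab(c); q=W.reshape(-1,3); u,v,w=q@U-UC,q@Y-V0-BAY[k],q@N-W0
        m=(u>-.035)&(u<.035)&(abs(v)<.018)&(w>.06)&(w<.13); u,v,w=u[m],v[m],w[m]
        for a in np.arange(-.035,.035,.01):
            s=(u>=a)&(u<a+.01); print(c,round(a,3),s.sum(),np.median(w[s]).round(4) if s.any() else '')
def wtop(k,H):
    x,y,a,L=PK[k]; d,W=grab('wrist'); m=(abs(W[...,2]-H)<.005)&(np.hypot(W[...,0]-x,W[...,1]-y)<.05);q=W[m]
    print(len(q),cv2.minAreaRect((q[:,:2]*1000).astype(np.float32)))
E
python3 -c "
from h import *
topfit('s'); wtop('m',.135); chain(over('m',.28))"
```

```text
scene -0.035 9 0.0705
scene -0.025 10 0.0716
scene -0.015 17 0.0731
scene -0.005 8 0.0742
scene 0.005 48 0.0737
scene 0.015 95 0.0666
scene 0.025 0 
scene 0.035 0 
side -0.035 55 0.0693
side -0.025 57 0.0707
side -0.015 58 0.0718
side -0.005 51 0.0729
side 0.005 56 0.074
side 0.015 4 0.0721
side 0.025 0 
side 0.035 0 
3027 ((479.4609680175781, -96.27714538574219), (56.402706146240234, 39.816341400146484), 6.3596086502075195)
[ 0.479 -0.098  0.28 ] [-0.01, 0.05, -0.1, -0.15, -0.12, -0.01]
```

Request:
jog_arm --pt "0 0 4 0 0 0" --pt "0 0 8 0 0 0" --pt "0 0 12 0 0 0" --pt "0 0 15 0 0 0" --pt "0 0 17 0 0 0" --pt "0 0 18.4 0 0 0" --pt "0 0 18.4 0 0 0" --pt "0 0 18.4 0 0 0"

```text
time_s: 12.52
position: [0.4799, -0.0969, 0.0956]
tool_rot: [[0.995, 0.104, 0.002], [0.104, -0.995, 0.003], [0.002, -0.002, -1.0]]
ft_force: [-0.1, 0.3, 1.2]
grip_width: 0.0686
gripper_force: 0.0
```

Request:
jog_arm --pt "0 0 0 0 0 0" --pt "0 0 0 0 0 0" --pt "0 0 0 0 0 0" --pt "0 0 0 0 0 0" --pt "0 0 0 0 0 0" --pt "0 0 0 0 0 0" --hand 0

```text
time_s: 13.02
position: [0.4807, -0.097, 0.0968]
tool_rot: [[0.995, 0.104, 0.004], [0.104, -0.995, 0.001], [0.005, -0.001, -1.0]]
ft_force: [-0.3, 0.4, 7.0]
grip_width: 0.0393
gripper_force: 81.1
```

Request:
jog_arm --pt "0 0 -2 0 0 0" --pt "0 0 -6 0 0 0" --pt "0 0 -10 0 0 0" --pt "0 0 -14 0 0 0" --pt "0 0 -18 0 0 0" --pt "0 0 -22 0 0 0" --pt "0 0 -24 0 0 0" --pt "0 0 -24 0 0 0"

```text
time_s: 13.68
position: [0.4804, -0.0976, 0.3404]
tool_rot: [[0.994, 0.104, 0.011], [0.104, -0.995, -0.002], [0.01, 0.003, -1.0]]
ft_force: [-0.1, -0.7, -2.2]
grip_width: 0.039
gripper_force: 82.2
```

```bash
python3 -c "
from h import *
chain(ins('m',.12),ins('m',-.0))"
```

```text
[0.494 0.07  0.29 ] [3.02, -16.53, 5.0, 1.36, 29.4, -4.34]
[0.553 0.081 0.186] [-0.0, -0.0, 12.0, 0.0, 0.0, 0.0]
```

Request:
jog_arm --pt "3.1 -16.5 4.6 1.2 29.8 -4.3" --pt "3.1 -16.5 4.6 1.2 29.8 -4.3" --pt "3.1 -16.5 4.6 1.2 29.8 -4.3" --pt "3.1 -16.5 4.6 1.2 29.8 -4.3" --pt "3.1 -16.5 4.6 1.2 29.8 -4.3" --pt "3.1 -16.5 4.6 1.2 29.8 -4.3" --pt "3.1 -16.5 4.6 1.2 29.8 -4.3" --pt "3.1 -16.5 4.6 1.2 29.8 -4.3"

```text
time_s: 14.35
position: [0.4936, 0.0694, 0.2896]
tool_rot: [[0.853, 0.18, 0.49], [0.155, -0.984, 0.092], [0.498, -0.003, -0.867]]
ft_force: [-0.3, -0.5, -2.6]
grip_width: 0.0392
gripper_force: 82.7
```

Request:
jog_arm --pt "0 0 0 0 0 0" --pt "0 0 0 0 0 0" --pt "0 0 0 0 0 0" --pt "0 0 0 0 0 0"

```text
time_s: 14.68
position: [0.4936, 0.0696, 0.2898]
tool_rot: [[0.853, 0.18, 0.49], [0.154, -0.984, 0.092], [0.499, -0.003, -0.867]]
ft_force: [-0.4, 0.2, -2.4]
grip_width: 0.0394
gripper_force: 82.7
```

```bash
sed -i "s/6.,.095/6.,.0968/" h.py; python3 -c "
from h import *
chain(ins('m',.12),ins('m',-.0)); held('m')"
```

```text
[0.493 0.07  0.292] [0.03, -0.02, -0.22, -0.07, 0.06, -0.2]
[0.552 0.081 0.188] [0.0, 0.0, 12.0, 0.0, 0.0, 0.0]
scene 946 x [0.0034 0.029 ] y [-0.019   0.0204] z 0.095
side 585 x [-0.0308  0.0245] y [-0.0167  0.0221] z 0.0948
```

Request:
jog_arm --pt "0.03 -0.06 4 0 0 0" --pt "0.03 -0.06 7 0 0 0" --pt "0.03 -0.06 9 0 0 0" --pt "0.03 -0.06 10 0 0 0" --pt "0.03 -0.06 10.8 0 0 0" --pt "0.03 -0.06 11.5 0 0 0" --pt "0.03 -0.06 11.5 0 0 0"

```text
time_s: 15.37
position: [0.5502, 0.0813, 0.19]
tool_rot: [[0.853, 0.18, 0.49], [0.155, -0.984, 0.093], [0.499, -0.003, -0.867]]
ft_force: [0.2, 0.7, -3.4]
grip_width: 0.0392
gripper_force: 82.6
```

Request:
jog_arm --pt "0 0 0.4 0 0 0" --pt "0 0 0.8 0 0 0" --pt "0 0 1.2 0 0 0" --pt "0 0 1.2 0 0 0"

```text
time_s: 15.7
position: [0.5559, 0.0825, 0.1796]
tool_rot: [[0.853, 0.18, 0.49], [0.155, -0.984, 0.092], [0.499, -0.003, -0.867]]
ft_force: [-0.2, 0.0, -3.5]
grip_width: 0.0389
gripper_force: 82.6
```

Request:
jog_arm --pt "0 0 0.4 0 0 0" --pt "0 0 0.8 0 0 0" --pt "0 0 1.2 0 0 0" --pt "0 0 1.2 0 0 0"

```text
time_s: 16.03
position: [0.5618, 0.0836, 0.1687]
tool_rot: [[0.853, 0.18, 0.49], [0.155, -0.984, 0.093], [0.498, -0.003, -0.867]]
ft_force: [0.0, -0.1, -3.8]
grip_width: 0.0393
gripper_force: 82.6
```

Request:
jog_arm --pt "0 0 0.25 0 0 0" --pt "0 0 0.5 0 0 0" --pt "0 0 0.5 0 0 0"

```text
time_s: 16.28
position: [0.5642, 0.0841, 0.1648]
tool_rot: [[0.853, 0.18, 0.49], [0.155, -0.984, 0.092], [0.499, -0.003, -0.867]]
ft_force: [-0.3, -0.9, -3.0]
grip_width: 0.0391
gripper_force: 82.6
```

Request:
jog_arm --pt "0 0 0.25 0 0 0" --pt "0 0 0.5 0 0 0" --pt "0 0 0.5 0 0 0"

```text
time_s: 16.53
position: [0.5667, 0.0845, 0.1604]
tool_rot: [[0.853, 0.18, 0.49], [0.155, -0.984, 0.092], [0.499, -0.003, -0.867]]
ft_force: [0.6, 0.3, -2.4]
grip_width: 0.0393
gripper_force: 82.6
```

Request:
jog_arm --pt "0 0 0.15 0 0 0" --pt "0 0 0.3 0 0 0" --pt "0 0 0.3 0 0 0"

```text
time_s: 16.78
position: [0.5681, 0.0848, 0.158]
tool_rot: [[0.853, 0.18, 0.49], [0.155, -0.984, 0.092], [0.499, -0.003, -0.867]]
ft_force: [-0.5, 0.1, -3.1]
grip_width: 0.0391
gripper_force: 82.6
```

Request:
jog_arm --pt "0 0 0.2 0 0 0" --pt "0 0 0.4 0 0 0" --pt "0 0 0.4 0 0 0"

```text
time_s: 17.03
position: [0.5701, 0.0851, 0.155]
tool_rot: [[0.852, 0.18, 0.491], [0.155, -0.984, 0.092], [0.5, -0.003, -0.866]]
ft_force: [-1.9, -0.8, 0.6]
grip_width: 0.039
gripper_force: 83.6
```

Request:
jog_arm --pt "0 0 0.15 0 0 0" --pt "0 0 0.3 0 0 0" --pt "0 0 0.3 0 0 0"

```text
time_s: 17.28
position: [0.5715, 0.0854, 0.1526]
tool_rot: [[0.852, 0.18, 0.491], [0.155, -0.984, 0.092], [0.5, -0.003, -0.866]]
ft_force: [-4.7, -0.9, 3.0]
grip_width: 0.0391
gripper_force: 84.1
```

Request:
jog_arm --pt "0 0 0.15 0 0 0" --pt "0 0 0.3 0 0 0" --pt "0 0 0.3 0 0 0"

```text
time_s: 17.53
position: [0.5729, 0.0857, 0.1501]
tool_rot: [[0.852, 0.181, 0.491], [0.155, -0.984, 0.092], [0.5, -0.002, -0.866]]
ft_force: [-5.2, -1.8, 3.5]
grip_width: 0.0393
gripper_force: 84.1
```

Request:
jog_arm --pt "0 0 0.15 0 0 0" --pt "0 0 0.25 0 0 0" --pt "0 0 0.25 0 0 0"

```text
time_s: 17.78
position: [0.5742, 0.0859, 0.1479]
tool_rot: [[0.852, 0.181, 0.491], [0.155, -0.984, 0.092], [0.5, -0.002, -0.866]]
ft_force: [-5.5, -1.1, 3.5]
grip_width: 0.0394
gripper_force: 84.1
```

Request:
jog_arm --pt "0 0 0.1 0 0 0" --pt "0 0 0.2 0 0 0" --pt "0 0 0.2 0 0 0"

```text
time_s: 18.03
position: [0.5746, 0.0861, 0.1478]
tool_rot: [[0.851, 0.181, 0.492], [0.156, -0.983, 0.092], [0.501, -0.002, -0.866]]
ft_force: [-21.1, -4.3, 22.5]
grip_width: 0.039
gripper_force: 87.1
```

Request:
jog_arm --pt "0 0 0.1 0 0 0" --pt "0 0 0.2 0 0 0" --pt "0 0 0.2 0 0 0"

```text
time_s: 18.28
position: [0.5749, 0.0862, 0.1477]
tool_rot: [[0.851, 0.182, 0.493], [0.157, -0.983, 0.092], [0.502, -0.001, -0.865]]
ft_force: [-38.4, -7.9, 43.5]
grip_width: 0.0392
gripper_force: 90.3
```

Request:
jog_arm --pt "0 0 -0.35 0 0 0" --pt "0 0 -0.35 0 0 0" --pt "0 0 -0.35 0 0 0"

```text
time_s: 18.53
position: [0.5746, 0.0859, 0.1479]
tool_rot: [[0.852, 0.18, 0.492], [0.155, -0.984, 0.092], [0.501, -0.002, -0.866]]
ft_force: [-10.6, -2.7, 12.6]
grip_width: 0.039
gripper_force: 85.3
```

Request:
jog_arm --pt "0 0 0 0 0 0" --pt "0 0 0 0 0 0" --pt "0 0 0 0 0 0" --hand 0.8

```text
time_s: 18.78
position: [0.5749, 0.0859, 0.1468]
tool_rot: [[0.852, 0.18, 0.491], [0.155, -0.984, 0.092], [0.5, -0.003, -0.866]]
ft_force: [-0.6, 0.6, -0.4]
grip_width: 0.0683
gripper_force: 0.0
```

Request:
jog_arm --pt "0 0 -1 0 0 0" --pt "0 0 -3 0 0 0" --pt "0 0 -6 0 0 0" --pt "0 0 -10 0 0 0" --pt "0 0 -14 0 0 0" --pt "0 0 -16 0 0 0" --pt "0 0 -16 0 0 0"

```text
time_s: 19.37
position: [0.4956, 0.0709, 0.2907]
tool_rot: [[0.848, 0.18, 0.498], [0.155, -0.984, 0.091], [0.506, 0.0, -0.862]]
ft_force: [0.1, 0.6, 0.5]
grip_width: 0.0684
gripper_force: 0.0
```

```bash
python3 -c "
from h import *
topfit('m')
chain(*mid(now(),over('t',.30),2),over('t',.12))"
```

```text
scene -0.035 9 0.0885
scene -0.025 7 0.0897
scene -0.015 14 0.0911
scene -0.005 12 0.0916
scene 0.005 85 0.0866
scene 0.015 206 0.0738
scene 0.025 0 
scene 0.035 0 
side -0.035 58 0.0864
side -0.025 66 0.0879
side -0.015 69 0.0889
side -0.005 65 0.0894
side 0.005 62 0.0904
side 0.015 6 0.0775
side 0.025 0 
side 0.035 0 
[ 0.532 -0.091  0.293] [0.88, 16.61, -0.34, -2.53, -14.86, 9.2]
[ 0.567 -0.254  0.3  ] [3.47, 16.27, -0.17, -2.53, -14.86, 9.2]
[ 0.567 -0.254  0.12 ] [0.0, -0.0, 18.0, 0.0, 0.0, -0.0]
```

Request:
jog_arm --pt "0.88 16.6 -0.34 -2.5 -14.7 9.2" --pt "0.88 16.6 -0.34 -2.5 -14.7 9.2" --pt "0.88 16.6 -0.34 -2.5 -14.7 9.2" --pt "0.88 16.6 -0.34 -2.5 -14.7 9.2"

```text
time_s: 19.8
position: [0.5332, -0.0929, 0.2908]
tool_rot: [[0.967, 0.016, 0.255], [0.009, -1.0, 0.029], [0.256, -0.025, -0.966]]
ft_force: [0.2, -0.2, -0.2]
grip_width: 0.0685
gripper_force: 0.0
```

Request:
jog_arm --pt "3.47 16.3 -0.2 -2.5 -14.7 9.2" --pt "3.47 16.3 -0.2 -2.5 -14.7 9.2" --pt "3.47 16.3 -0.2 -2.5 -14.7 9.2" --pt "3.47 16.3 -0.2 -2.5 -14.7 9.2" --pt "3.47 16.3 -0.2 -2.5 -14.7 9.2" --pt "3.47 16.3 -0.2 -2.5 -14.7 9.2" --pt "3.47 16.3 -0.2 -2.5 -14.7 9.2" --pt "3.47 16.3 -0.2 -2.5 -14.7 9.2"

```text
time_s: 20.47
position: [0.5675, -0.2525, 0.2989]
tool_rot: [[0.989, -0.146, 0.003], [-0.146, -0.989, 0.002], [0.003, -0.003, -1.0]]
ft_force: [0.1, 0.7, 0.1]
grip_width: 0.0681
gripper_force: 0.0
```

```bash
python3 -c "
from h import *
wtop('t',.16); chain(over('t',.30),over('t',.12)); print(env.observe()['q'])"
```

```text
3079 ((567.700439453125, -252.56500244140625), (39.96767044067383, 56.41828918457031), 83.87789916992188)
[ 0.567 -0.254  0.3  ] [-0.0, 0.12, -0.06, -0.14, -0.21, 0.12]
[ 0.567 -0.254  0.12 ] [0.0, 0.0, 18.0, 0.0, 0.0, 0.0]
[-34.97843749  27.37882858  54.14103294   0.22146765  98.35847706
  63.4351861 ]
```

Request:
jog_arm --pt "0 0.03 4 0 -0.2 -1.8" --pt "0 0.03 8 0 -0.2 -1.8" --pt "0 0.03 12 0 -0.2 -1.8" --pt "0 0.03 15 0 -0.2 -1.8" --pt "0 0.03 17 0 -0.2 -1.8" --pt "0 0.03 17.9 0 -0.2 -1.8" --pt "0 0.03 17.9 0 -0.2 -1.8" --pt "0 0.03 17.9 0 -0.2 -1.8"

```text
time_s: 21.18
position: [0.5687, -0.2535, 0.1218]
tool_rot: [[0.993, -0.115, 0.002], [-0.115, -0.993, 0.001], [0.002, -0.001, -1.0]]
ft_force: [0.5, -1.0, -0.6]
grip_width: 0.0684
gripper_force: 0.0
```

Request:
jog_arm --pt "0 0 0 0 0 0" --pt "0 0 0 0 0 0" --pt "0 0 0 0 0 0" --pt "0 0 0 0 0 0" --pt "0 0 0 0 0 0" --pt "0 0 0 0 0 0" --hand 0

```text
time_s: 21.68
position: [0.569, -0.254, 0.1224]
tool_rot: [[0.993, -0.116, 0.004], [-0.116, -0.993, 0.0], [0.004, -0.001, -1.0]]
ft_force: [0.6, 0.8, 6.1]
grip_width: 0.0392
gripper_force: 81.2
```

Request:
jog_arm --pt "0 0 -2 0 0 0" --pt "0 0 -6 0 0 0" --pt "0 0 -10 0 0 0" --pt "0 0 -14 0 0 0" --pt "0 0 -18 0 0 0" --pt "0 0 -22 0 0 0" --pt "0 0 -26 0 0 0" --pt "0 0 -26 0 0 0"

```text
time_s: 22.35
position: [0.5684, -0.2545, 0.3896]
tool_rot: [[0.993, -0.116, 0.013], [-0.116, -0.993, -0.007], [0.014, 0.005, -1.0]]
ft_force: [-0.5, -0.5, -1.7]
grip_width: 0.0393
gripper_force: 81.8
```

```bash
python3 -c "
from h import *
a=now();b=(np.array([.51,-.0,.40]),ins('t',.12)[1])
chain(*mid(a,b,1),ins('t',.12))"
```

```text
[0.51 0.   0.4 ] [-8.73, -24.59, -1.29, 4.88, 29.04, -16.63]
[0.463 0.166 0.312] [-5.78, -17.17, 6.84, -0.0, 0.0, -0.0]
```

Request:
jog_arm --pt "-8.7 -24.6 -1.5 4.6 29.4 -16.6" --pt "-8.7 -24.6 -1.5 4.6 29.4 -16.6" --pt "-8.7 -24.6 -1.5 4.6 29.4 -16.6" --pt "-8.7 -24.6 -1.5 4.6 29.4 -16.6" --pt "-8.7 -24.6 -1.5 4.6 29.4 -16.6" --pt "-8.7 -24.6 -1.5 4.6 29.4 -16.6" --pt "-8.7 -24.6 -1.5 4.6 29.4 -16.6" --pt "-8.7 -24.6 -1.5 4.6 29.4 -16.6"

```text
time_s: 23.02
position: [0.5083, 0.0031, 0.3965]
tool_rot: [[0.854, 0.183, 0.487], [0.157, -0.983, 0.095], [0.496, -0.005, -0.868]]
ft_force: [0.0, -0.3, -3.5]
grip_width: 0.039
gripper_force: 82.6
```

Request:
jog_arm --pt "-5.8 -17.2 6.7 0 0 0" --pt "-5.8 -17.2 6.7 0 0 0" --pt "-5.8 -17.2 6.7 0 0 0" --pt "-5.8 -17.2 6.7 0 0 0" --pt "-5.8 -17.2 6.7 0 0 0" --pt "-5.8 -17.2 6.7 0 0 0" --pt "-5.8 -17.2 6.7 0 0 0" --pt "-5.8 -17.2 6.7 0 0 0"

```text
time_s: 23.68
position: [0.4628, 0.166, 0.31]
tool_rot: [[0.855, 0.179, 0.487], [0.154, -0.984, 0.093], [0.495, -0.005, -0.869]]
ft_force: [-0.5, -0.2, -3.8]
grip_width: 0.0391
gripper_force: 83.8
```

```bash
sed -i "s/-8.5,.120/-8.5,.1224/" h.py; python3 -c "
from h import *
held('t');chain(ins('t',.12),ins('t',-.0));print(env.observe()['qvel'])"
```

```text
scene 1294 x [-0.0134  0.0289] y [-0.0184  0.0211] z 0.1202
side 785 x [-0.0305  0.0249] y [-0.0165  0.0231] z 0.1181
[0.462 0.166 0.314] [0.1, -0.03, -0.36, -0.14, 0.25, -0.33]
[0.521 0.177 0.21 ] [0.0, 0.0, 12.0, 0.0, 0.0, 0.0]
[-0.11568531 -0.13739884  0.06611808 -0.10903669 -0.02831199  0.33327292]
```

Request:
jog_arm --pt "0.1 -0.15 4 0 0.25 -0.2" --pt "0.1 -0.15 7 0 0.25 -0.2" --pt "0.1 -0.15 9 0 0.25 -0.2" --pt "0.1 -0.15 10 0 0.25 -0.2" --pt "0.1 -0.15 10.7 0 0.25 -0.2" --pt "0.1 -0.15 11.2 0 0.25 -0.2" --pt "0.1 -0.15 11.2 0 0.25 -0.2"

```text
time_s: 24.37
position: [0.5177, 0.1785, 0.2134]
tool_rot: [[0.852, 0.182, 0.491], [0.156, -0.983, 0.094], [0.5, -0.004, -0.866]]
ft_force: [-0.0, -0.7, -2.8]
grip_width: 0.0389
gripper_force: 83.6
```

Request:
jog_arm --pt "0 0 0.4 0 0 0" --pt "0 0 0.8 0 0 0" --pt "0 0 1.2 0 0 0" --pt "0 0 1.2 0 0 0"

```text
time_s: 24.7
position: [0.5239, 0.1796, 0.2035]
tool_rot: [[0.851, 0.183, 0.493], [0.157, -0.983, 0.094], [0.502, -0.002, -0.865]]
ft_force: [1.9, -4.4, -1.5]
grip_width: 0.0392
gripper_force: 84.5
```

```bash
python3 -c "
from h import *
chain(ins('t',-.01),ins('t',-.0));held('t')"
```

```text
[0.526 0.178 0.201] [0.03, 0.24, 0.26, -0.14, -0.11, -0.02]
[0.521 0.177 0.21 ] [0.0, 0.0, -1.0, 0.0, 0.0, 0.0]
scene 1603 x [-0.0328  0.0409] y [-0.0303  0.0335] z 0.133
side 839 x [-0.0423  0.0367] y [-0.0292  0.032 ] z 0.1301
```

Request:
jog_arm --pt "0 0.06 0 0 0 0" --pt "0 0.12 0 0 0 0" --pt "0 0.12 0.3 0 0 0" --pt "0 0.12 0.6 0 0 0" --pt "0 0.12 0.6 0 0 0"

```text
time_s: 25.22
position: [0.5263, 0.1796, 0.1969]
tool_rot: [[0.853, 0.183, 0.49], [0.157, -0.983, 0.095], [0.499, -0.004, -0.867]]
ft_force: [0.9, 0.1, -2.5]
grip_width: 0.0392
gripper_force: 84.5
```

Request:
jog_arm --pt "0 0 0.4 0 0 0" --pt "0 0 0.8 0 0 0" --pt "0 0 0.8 0 0 0"

```text
time_s: 25.47
position: [0.5304, 0.1802, 0.1898]
tool_rot: [[0.853, 0.183, 0.49], [0.157, -0.983, 0.095], [0.499, -0.004, -0.867]]
ft_force: [0.0, 0.2, -2.7]
grip_width: 0.0392
gripper_force: 84.3
```

Request:
jog_arm --pt "0 0 0.25 0 0 0" --pt "0 0 0.5 0 0 0" --pt "0 0 0.5 0 0 0"

```text
time_s: 25.72
position: [0.5327, 0.1806, 0.1858]
tool_rot: [[0.852, 0.183, 0.49], [0.157, -0.983, 0.094], [0.499, -0.004, -0.867]]
ft_force: [0.1, 0.5, -3.4]
grip_width: 0.0391
gripper_force: 84.4
```

Request:
jog_arm --pt "0 0 0.2 0 0 0" --pt "0 0 0.4 0 0 0" --pt "0 0 0.4 0 0 0"

```text
time_s: 25.97
position: [0.5347, 0.181, 0.1825]
tool_rot: [[0.852, 0.183, 0.49], [0.157, -0.983, 0.094], [0.499, -0.004, -0.867]]
ft_force: [0.2, -0.4, -2.3]
grip_width: 0.039
gripper_force: 84.4
```

Request:
jog_arm --pt "0 0 0.15 0 0 0" --pt "0 0 0.3 0 0 0" --pt "0 0 0.3 0 0 0"

```text
time_s: 26.22
position: [0.5362, 0.1813, 0.18]
tool_rot: [[0.852, 0.183, 0.49], [0.157, -0.983, 0.094], [0.499, -0.004, -0.866]]
ft_force: [0.5, -0.6, -3.6]
grip_width: 0.0391
gripper_force: 84.4
```

d = -0.035 with no contact yet.

Request:
jog_arm --pt "0 0 0.2 0 0 0" --pt "0 0 0.4 0 0 0" --pt "0 0 0.4 0 0 0"

```text
time_s: 26.47
position: [0.5382, 0.1816, 0.1764]
tool_rot: [[0.852, 0.183, 0.49], [0.157, -0.983, 0.094], [0.499, -0.004, -0.867]]
ft_force: [0.6, -0.7, -3.3]
grip_width: 0.0391
gripper_force: 84.4
```

Request:
jog_arm --pt "0 0 0.15 0 0 0" --pt "0 0 0.3 0 0 0" --pt "0 0 0.3 0 0 0"

```text
time_s: 26.72
position: [0.5395, 0.182, 0.1745]
tool_rot: [[0.852, 0.183, 0.491], [0.157, -0.983, 0.094], [0.5, -0.003, -0.866]]
ft_force: [-4.4, -1.8, 1.7]
grip_width: 0.0388
gripper_force: 85.5
```

Request:
jog_arm --pt "0 0 0.15 0 0 0" --pt "0 0 0.3 0 0 0" --pt "0 0 0.3 0 0 0"

```text
time_s: 26.97
position: [0.5409, 0.1822, 0.1721]
tool_rot: [[0.852, 0.183, 0.491], [0.157, -0.983, 0.094], [0.5, -0.003, -0.866]]
ft_force: [-4.9, -0.7, 2.4]
grip_width: 0.0393
gripper_force: 85.9
```

Request:
jog_arm --pt "0 0 0.15 0 0 0" --pt "0 0 0.25 0 0 0" --pt "0 0 0.25 0 0 0"

```text
time_s: 27.22
position: [0.5421, 0.1825, 0.17]
tool_rot: [[0.852, 0.183, 0.491], [0.157, -0.983, 0.094], [0.5, -0.003, -0.866]]
ft_force: [-5.6, -1.6, 3.6]
grip_width: 0.0391
gripper_force: 85.9
```

Request:
jog_arm --pt "0 0 0.1 0 0 0" --pt "0 0 0.2 0 0 0" --pt "0 0 0.2 0 0 0"

```text
time_s: 27.47
position: [0.5431, 0.1826, 0.1683]
tool_rot: [[0.852, 0.183, 0.491], [0.157, -0.983, 0.094], [0.5, -0.003, -0.866]]
ft_force: [-6.4, -2.0, 4.2]
grip_width: 0.0393
gripper_force: 85.9
```

Request:
jog_arm --pt "0 0 0.1 0 0 0" --pt "0 0 0.2 0 0 0" --pt "0 0 0.2 0 0 0"

```text
time_s: 27.72
position: [0.5438, 0.1828, 0.1672]
tool_rot: [[0.851, 0.183, 0.491], [0.157, -0.983, 0.094], [0.5, -0.003, -0.866]]
ft_force: [-11.4, -2.1, 11.4]
grip_width: 0.0392
gripper_force: 87.1
```

Request:
jog_arm --pt "0 0 0.1 0 0 0" --pt "0 0 0.2 0 0 0" --pt "0 0 0.2 0 0 0"

```text
time_s: 27.97
position: [0.5442, 0.183, 0.1673]
tool_rot: [[0.85, 0.184, 0.493], [0.158, -0.983, 0.095], [0.502, -0.003, -0.865]]
ft_force: [-26.8, -6.7, 31.2]
grip_width: 0.0393
gripper_force: 90.1
```

Request:
jog_arm --pt "0 0 0.1 0 0 0" --pt "0 0 0.15 0 0 0" --pt "0 0 0.15 0 0 0"

```text
time_s: 28.22
position: [0.5452, 0.1833, 0.1676]
tool_rot: [[0.849, 0.184, 0.495], [0.158, -0.983, 0.095], [0.504, -0.002, -0.863]]
ft_force: [-35.0, -8.2, 43.4]
grip_width: 0.0392
gripper_force: 92.4
```

Request:
jog_arm --pt "0 0 -0.4 0 0 0" --pt "0 0 -0.45 0 0 0" --pt "0 0 -0.45 0 0 0"

```text
time_s: 28.47
position: [0.5442, 0.1828, 0.1675]
tool_rot: [[0.851, 0.183, 0.492], [0.157, -0.983, 0.095], [0.501, -0.003, -0.865]]
ft_force: [-5.1, -0.8, 6.4]
grip_width: 0.0396
gripper_force: 85.9
```

Request:
jog_arm --pt "0 0 0 0 0 0" --pt "0 0 0 0 0 0" --pt "0 0 0 0 0 0" --hand 0.8

```text
time_s: 28.72
position: [0.544, 0.1827, 0.1666]
tool_rot: [[0.852, 0.183, 0.49], [0.157, -0.983, 0.094], [0.499, -0.004, -0.866]]
ft_force: [-0.0, -0.7, -0.3]
grip_width: 0.0682
gripper_force: 0.0
```

Request:
jog_arm --pt "0 0 -1 0 0 0" --pt "0 0 -3 0 0 0" --pt "0 0 -6 0 0 0" --pt "0 0 -10 0 0 0" --pt "0 0 -14 0 0 0" --pt "0 0 -16 0 0 0" --pt "0 0 -16 0 0 0"

```text
time_s: 29.3
position: [0.4646, 0.1677, 0.3108]
tool_rot: [[0.847, 0.183, 0.498], [0.157, -0.983, 0.095], [0.507, -0.003, -0.862]]
ft_force: [0.6, 0.0, 0.7]
grip_width: 0.0688
gripper_force: 0.0
```

```bash
python3 -c "
from h import *
for k in 'smt': print(k); topfit(k)
d,W=grab('side'); save(d,'s9.png'); print(env.observe()['time_s'])"
```

```text
s
scene -0.035 11 0.0707
scene -0.025 8 0.0718
scene -0.015 14 0.0732
scene -0.005 13 0.0743
scene 0.005 32 0.0744
scene 0.015 111 0.0667
scene 0.025 0 
scene 0.035 0 
side -0.035 58 0.0694
side -0.025 58 0.0707
side -0.015 58 0.0713
side -0.005 55 0.0729
side 0.005 57 0.0733
side 0.015 6 0.0725
side 0.025 0 
side 0.035 0 
m
scene -0.035 12 0.0888
scene -0.025 6 0.0894
scene -0.015 14 0.0907
scene -0.005 14 0.0916
scene 0.005 97 0.0872
scene 0.015 192 0.0728
scene 0.025 0 
scene 0.035 0 
side -0.035 65 0.0874
side -0.025 65 0.0879
side -0.015 66 0.0883
side -0.005 63 0.09
side 0.005 65 0.09
side 0.015 3 0.0883
side 0.025 0 
side 0.035 0 
t
scene -0.035 11 0.1111
scene -0.025 13 0.1116
scene -0.015 15 0.112
scene -0.005 20 0.1121
scene 0.005 18 0.1123
scene 0.015 471 0.0874
scene 0.025 2 0.068
scene 0.035 0 
side -0.035 120 0.1016
side -0.025 70 0.1096
side -0.015 79 0.1089
side -0.005 74 0.1101
side 0.005 74 0.1098
side 0.015 39 0.1095
side 0.025 0 
side 0.035 0 
29.65
```

View pics/s9.png

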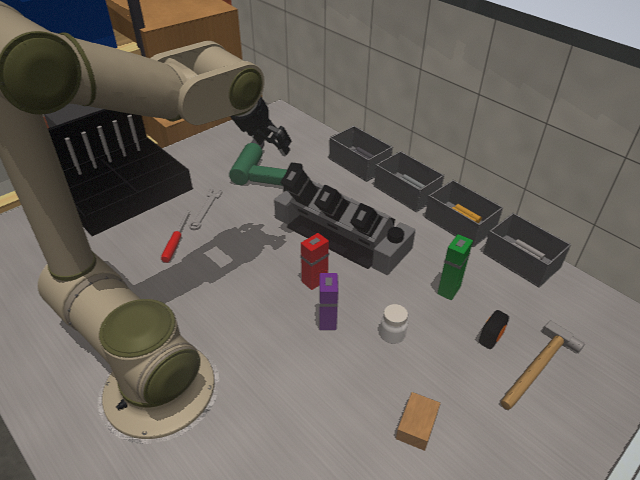

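All three packs sit in their bays at (367,215), (330,197) and (297,178). The gripper is clear of them and the other things are undisturbed.

```bash
python3 -c "
from rig import env
print(env.close_job())"
```

```text
the job is handed in; nothing more can be done
None
```

I loaded the short, middle and tall packs in that order into bays 1, 2 and 3, counted from the dial, pressed each to a hard stop (about 78, 59 and 56 N) and released them, then handed the job in at about 30 s; no verdict was shown.

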